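# Hold a hinge leaf lined up for its pin

### The arm

A 7-joint arm with a two-finger parallel gripper is mounted at the origin on a cart in front of the work surface, level with it; the furniture and walls round the work are solid. World frame = base frame: x ahead of the robot, y to its left, z up, the work surface at z = 0. Lengths are in m, angles in rad, forces in N, time in s.
With the tool pointing down it reaches from about 0.35 to 0.9 m from the base axis. Payload 8.1 kg.
Tool frame: the origin (TCP) lies midway between the tips of the shut fingers; the grasp point (between the pads) lies arm.tcp_to_grasp behind it (arm.tcp_to_grasp is the distance from the TCP to the grasp point, in m); z points along the fingers, y is the line along which they close (so a half turn about z gives the same grasp; the last joint's range is limited). The gripper opens to 92 mm and grips with 3 to 60 N. Pads are 19 mm wide; open, the fingers measure 130 mm over their backs; the gripper's body (75 mm by 190 mm) begins 47 mm behind the grasp point.
Start: joints at [1.038, 0.434, 0.025, 1.573, -0.012, 1.134, -0.075], TCP at [0.26, -0.568, 0.227] pointing down, gripper open.
Joint ranges: [-2.62, 2.62], [-0.44, 2.09], [-1.27, 1.32], [0.08, 2.57], [-1.32, 4.46], [0.12, 2], [-2.74, 2.74]. Speed limits (rad/s): [2.22, 2.22, 3.01, 3.01, 3.14, 3.14, 3.14].

### API

Orientations are given as a rotation vector (axis times angle).
In Python, from cell import observe, get_image, arm gives the robot as it stands. The module is installed in compiled form; this text tells all that it offers.
- The arm moves only by the tool drive_tool, never from a script. Its argument "steps" is a list of rows, each a list of 5 numbers: the closure, from 0 (fully open) to 1 (shut), then the shift along the world's x, y, z in mm, then the turn about the world's z in rad. In form: [[hand, x, y, z, roll], ...]. A call has 1 to 20 rows; each row shifts and turns the commanded pose from where the row before left it; what a row does not reach is not made up. A row lasts 1/12 s, in which the tool goes at most 41.7 mm and 7.16 degrees, less where a joint would pass 70% of its speed; a pose out of reach is approached as far as the arm can. A call with a gripper value outside its range is refused whole. The fingers move at their own pace and stop on an object; "grip_force" is the grip in N (left out, the last holds). Time passes only in rows, so rows that do not move let the fingers close. It gives the time, the measured TCP pose, the force, the opening and the grip force at its end, in the units of the state.
- observe(): the state, without advancing time (a new reading comes with each control period).
- get_image(name): name is "scene" or "top" or "wrist"; returns a dict with "image" (480x640x3 uint8, red, green, blue), "vfov" (degrees; the focal length in pixels is half the picture's height over the tangent of half this angle, whatever the lens; pixels are square), "cx", "cy" (the principal point, pixels), "xyz" and "attitude" of the camera in the world. Camera axes: x right, y down, z forward; pixel columns grow to the right and rows downward; lengths in m; the calibration is good to about 2 mm. A picture is of the moment at which its call begins. There is no depth.
- arm.sign_off(): hands the job in; it is judged then, once.
The state is a dict: "clock": time; "joints": joint angles; "dq": joint speeds; "joint_efforts": joint torques, N m; "position": TCP position; "ee_rot": TCP orientation; "force": force on the tool from outside, world axes, zero at the start; "ft_torque": the same for the moment, N m; "width": opening from 0.0 (shut) to 1.0 (fully open); "gripper_force": force on a finger pad.
Only numpy, scipy, OpenCV 4.12 (cv2) and the standard library are available. Lean on these libraries where they do the work, as an engineer would, in place of code of your own. Each camera call takes 0.05 s, during which the arm holds its last target. There are 200 camera calls.

### The job

First hang the dark steel hinge pin by its eye on the upturned hook of the stand and let go of it, so that it hangs there at hand. Then pick up the loose hinge leaf and bring its knuckle centrally between the two knuckles on the jamb block, leaf level and all the holes in line for the pin, and finish while still holding it there in the gripper, not pressed against the block. Leave the other things where they stand.

Things in the scene. Friction and masses are not known exactly. Their poses are not given: they have to be found in the camera images.
- jamb_block: Fixed light-wood block 70 (x) x 104 (y) mm, top at z 80, on a foot board 10 mm thick (x -50..60, y +-65). Origin: underside centre. Steel leaf on top (to z 84) carries two steel tube knuckles before its front face (x -35), on the robot's side: along y, 24 mm outside, 16 mm hole, at y -40..-20 and 20..40 (gap 40 mm), axis at x -51, z 72. Yaw up to 0.35 rad
- jamb_axis (a point): Midpoint of the hinge axis between the jamb block's two knuckles, 72 mm above the worktop, axes as the block's. The centre of the loose leaf's hole belongs here, with the leaf's batten pointing away from the block, to -x. Nothing is under the gap but the foot board
- hinge_leaf: Loose hinge leaf on a brown batten, 0.16 kg, lying flat. Origin: underside, x toward the knuckle. Batten 46 mm wide (y), 20 thick, x -50..40; steel strip on it 34 wide, top at z 24, joins one steel tube knuckle along y: 24 mm outside, 16 mm hole, 34 long, axis at x 58, z 12. Grip the batten across y at the origin. Knuckle away from the robot, yaw up to 0.6 rad
- leaf_hole (a point): Centre of the hole in the loose leaf's knuckle (x +58, y 0, z 12 mm in the leaf's frame), axes as the leaf's; the hole runs along y
- hinge_pin: Loose dark steel pin, 0.06 kg, lying flat: shank 8 mm thick along x, axis at z 4 mm, tip at x -57; at the +x end a round eye of 8 mm bar (outside 36 mm, hole 20 mm, centre x 45). Origin: underside of the shank. Grip the shank across y at about x 9 mm (near its balance). Eye away from the robot, yaw up to 0.6 rad
- pin_eye (a point): Centre of the hole in the pin's eye (x +45, z 4 mm in the pin's frame)
- pin_tip (a point): Tip of the pin's shank (x -57, z 4 mm in the pin's frame)
- hook_stand: Fixed stand: dark foot 80 x 80 x 16 mm (x -30..50) and an 8 mm steel rod that rises from the origin (on the worktop) to z 167 mm, runs to -x (toward the robot) slightly downhill to a bend at x -82, then straight up to a round tip at x -88. Yaw up to 0.35 rad. An eye put down over the tip slides to the bend and the pin swings down and hangs
- hook_bend (a point): Low point of the hook where the eye comes to hang: axis of the rod at x -82, z 146 mm in the stand's frame
- hook_tip (a point): Top of the upturned tip, x -88, z 186 mm in the stand's frame
- jam_jar: Bystander: jam jar with a red and white label, 68 mm wide, 84 mm high; origin under its centre
- sardine_tin: Bystander: flat sardine tin, 63 x 105 x 25 mm; origin under its centre
- kitchen_timer: Bystander: red and white round kitchen timer, 63 mm wide, 41 mm high; origin under its centre
- green_tub: Bystander: green plastic tub with a grey knob lid, 95 mm wide, 77 mm high; origin under its centre
There are look-alikes about, which are no part of the job. There is more than one size of the hook_stand; the job needs the largest.

How it is judged:
By the outcome, as a careful person would: the job done as asked, in the order asked, and still so for the second after the job is handed in, while the arm keeps its last pose, push and grip.
It also fails if it takes over 72 s, if anything falls off the work surface, if the arm or the gripper's body presses on something with over 40 N, if the wrist force passes 120 N, or if a joint passes its speed limit or range.

## Working session

There is one attempt and no reset: what is moved stays moved. The work goes in short steps, Python scripts to look and compute and a tool call to move; the robot and the scene stay as the last step left them, time stands still between calls to the robot, and variables do not carry over. Pictures are saved under pics/ and viewed, at most 10 in all, crops included, and the job is handed in when it is done.

Besides the shell and the picture viewer there is one more tool, called as name(argument=value, ...), one argument or row to a line, values as JSON. drive_tool: Moves the arm, as the interface text tells. Its arguments: {"type":"object","properties":{"steps":{"type":"array"},"grip_force":{"type":"number"}},"required":["steps"]}

```bash
mkdir -p pics; cat > h.py <<'E'
import numpy as np,cv2
from scipy.spatial.transform import Rotation as R
from cell import observe,get_image,arm
def cam(n,save=None):
    g=get_image(n)
    a=np.array(g["attitude"],float)
    g["R"]=R.from_rotvec(a).as_matrix() if a.shape==(3,) else a
    g["f"]=240/np.tan(np.radians(g["vfov"])/2)
    if save: cv2.imwrite("pics/"+save,g["image"][:,:,::-1])
    return g
def ray(g,u,v):
    d=np.array([(u-g["cx"])/g["f"],(v-g["cy"])/g["f"],1.]); return g["R"]@d
def atz(g,u,v,z):
    d=ray(g,u,v);o=np.array(g["xyz"]);return o+d*(z-o[2])/d[2]
def proj(g,p):
    c=g["R"].T@(np.array(p)-g["xyz"]);return c[:2]/c[2]*g["f"]+[g["cx"],g["cy"]]
E
python3 - <<'E'
from h import *
import pickle
for n in("top","scene"):
    g=cam(n,n+"1.png"); print(n,g["xyz"],g["attitude"],g["vfov"],g["cx"],g["cy"])
    pickle.dump(g,open(n+"1.pkl","wb"))
print(observe(),arm.tcp_to_grasp)
E
```

```text
top [0.28639667 0.00698651 1.3515872 ] [-2.15530373  2.10425466 -0.19189397] 57.26079527340732 311.8493499957039 235.88057535242595
scene [-0.3604047  -1.5724554   0.92379702] [-1.93998843  0.5124204  -0.32881917] 46.8985506066311 312.4903215728104 231.2512624865534
{'clock': 0.1, 'joints': array([ 1.03838401,  0.43516921,  0.02498468,  1.57397338, -0.01160253,
        1.13400176, -0.07511361]), 'dq': array([ 0.0007682 , -0.00131209,  0.00055191, -0.00045612,  0.00066835,
        0.00065651,  0.00046705]), 'joint_efforts': array([ 3.80560494e-03, -6.69128823e+01,  9.88406427e-01, -3.15146470e+01,
       -6.05651247e-02,  3.74770956e-02,  1.42798845e-04]), 'position': array([ 0.2602007 , -0.56777331,  0.22602636]), 'ee_rot': array([-3.06804653e+00, -6.69532929e-01,  6.69739427e-04]), 'force': array([0.23750884, 1.05829053, 0.13386856]), 'ft_torque': array([-0.02882112,  0.05622329, -0.01766593]), 'gripper_force': 0.0, 'width': 1.002230597537898} 0.0188
```

View pics/top1.png

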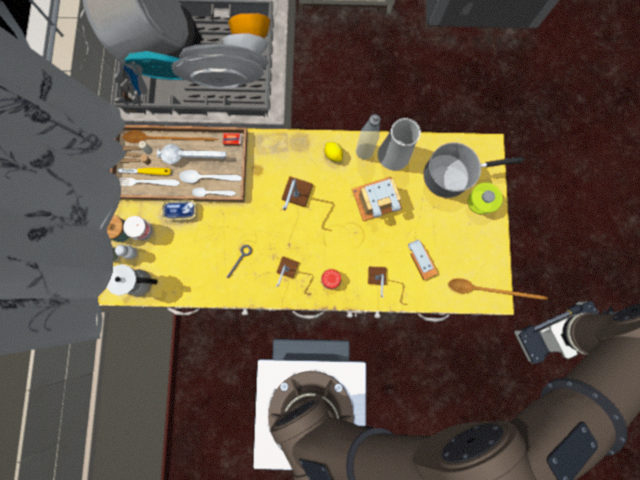

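View pics/scene1.png

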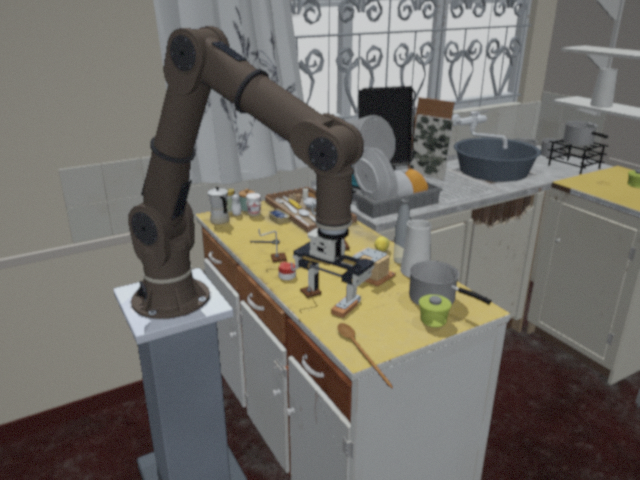

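The top view shows the pin at (240,260), the largest hook stand at (297,190), the jamb block at (380,198) and the leaf at (423,258). The small stands are at (288,267) and (378,275). I'll enlarge this area to read the positions.

```bash
python3 - <<'E'
import cv2
a=cv2.imread("pics/top1.png")[170:300,222:442]
cv2.imwrite("pics/top1c.png",cv2.resize(a,None,fx=3.6,fy=3.6,interpolation=cv2.INTER_CUBIC))
E
```

```text
(no output)
```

View pics/top1c.png

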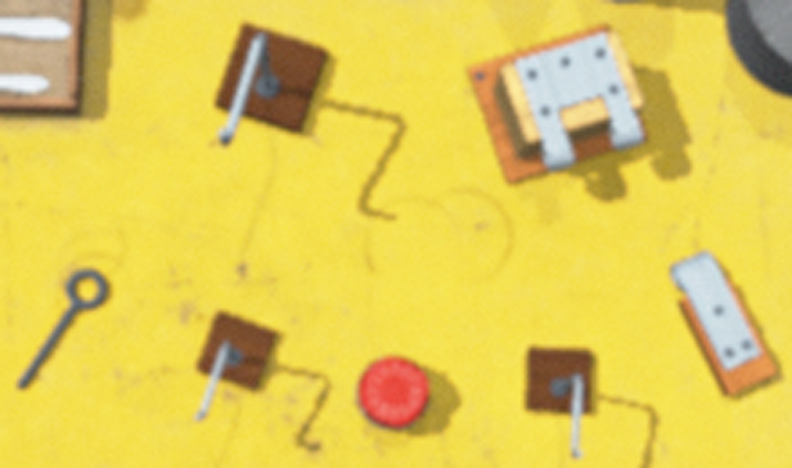

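```bash
python3 - <<'E'
from h import *
import pickle
g=pickle.load(open("top1.pkl","rb"))
def c(u,v,z): return atz(g,(u+.5)/3.6-.5+222,(v+.5)/3.6-.5+170,z)
def yaw(a,b): d=b-a; return np.arctan2(d[1],d[0])
e,t=c(87,290,.004),c(22,385,.0045)
print("pin eye,tip",e,t,np.linalg.norm(e-t),"yaw",yaw(t,e),"grip",e+(t-e)*36/102)
ht=c(225,137,.182);f=np.mean([c(*p,.016) for p in[(243,24),(328,50),(303,132),(217,104)]],0)
top=c(258,40,.171)
print("hook tip",ht,"footc",f,"rodtop",top,"yaw",yaw(ht,top),yaw(ht,f))
print("foot yaw",yaw(c(303,132,.016),c(328,50,.016)),yaw(c(217,104,.016),c(243,24,.016)))
for p in[(470,68),(512,183),(648,140),(608,25)]:print("jfoot",c(*p,.01))
print("jamb yaw",yaw(c(512,183,.01),c(470,68,.01)))
print("knuckles",c(559,155,.075),c(628,137,.075), "leaftop corners",c(515,50,.084),c(607,30,.084))
a,b,d,h=c(672,272,.02),c(708,253,.02),c(733,397,.02),c(779,376,.02)
print("leaf knuckle mid",(a+b)/2,"rear",(d+h)/2,yaw((d+h)/2,(a+b)/2))
E
```

```text
pin eye,tip [0.47766172 0.20952816 0.004     ] [0.39478868 0.26056018 0.0045    ] 0.09732655251908146 yaw -0.5519457647278352 grip [0.44841241 0.22753946 0.00417647]
hook tip [0.57214865 0.08397161 0.182     ] footc [0.66727818 0.05509128 0.016     ] rodtop [0.6526834  0.06181153 0.171     ] yaw -0.26851650685588585 -0.294746670647522
foot yaw -0.2623554741396159 -0.2705186934337892
jfoot [ 0.68174312 -0.11764109  0.01      ]
jfoot [ 0.57935127 -0.15482561  0.01      ]
jfoot [ 0.62059211 -0.27330521  0.01      ]
jfoot [ 0.72412655 -0.23925157  0.01      ]
jamb yaw 0.3483492739767754
knuckles [ 0.58981482 -0.18583976  0.075     ] [ 0.60654876 -0.24315152  0.075     ] leaftop corners [ 0.6763816  -0.14809072  0.084     ] [ 0.69561782 -0.22480025  0.084     ]
leaf knuckle mid [ 0.51154082 -0.30576148  0.02      ] rear [ 0.40707509 -0.35955575  0.02      ] 0.47553323463197006
```

drive_tool(
  steps=[
    [0,16,40,3,0.108],
    [0,16,40,3,0.108],
    [0,16,40,3,0.108],
    [0,16,40,3,0.108],
    [0,16,40,3,0.108],
    [0,16,40,3,0.108],
    [0,16,40,3,0.108],
    [0,16,40,3,0.108],
    [0,16,40,3,0.108],
    [0,16,40,3,0.108],
    [0,3,40,-2,0.108],
    [0,3,40,-2,0.108],
    [0,3,40,-2,0.108],
    [0,3,40,-2,0.108],
    [0,3,40,-2,0.108],
    [0,3,40,-2,0.108],
    [0,3,40,-2,0.108],
    [0,3,40,-2,0.108],
    [0,3,40,-2,0.108],
    [0,3,36,-2,0.108],
  ],
  grip_force=20,
)

```text
clock: 1.77
position: [0.4443, 0.2161, 0.2356]
ee_rot: [0.847, 3.025, 0.001]
force: [0.7, -0.2, 0.1]
width: 1.003
gripper_force: 0.0
```

```bash
python3 - <<'E'
from h import *
import pickle
g=cam("wrist","w1.png");pickle.dump(g,open("w1.pkl","wb"));o=observe();M=R.from_rotvec(o["ee_rot"]).as_matrix()
print(o["position"],M.round(3),o["joints"],g["xyz"],g["R"].round(3),o["clock"])
E
```

```text
[0.44371502 0.22338152 0.23583165] [[-0.862  0.507  0.   ]
 [ 0.507  0.862  0.006]
 [ 0.003  0.005 -1.   ]] [ 0.06177224  0.3206439  -0.7967656   1.81968226  0.25069356  1.10247708
  0.21586718] [0.38489412 0.25295971 0.39385736] [[ 0.519  0.824  0.226]
 [ 0.855 -0.501 -0.138]
 [-0.     0.265 -0.964]] 1.8167
```

View pics/w1.png

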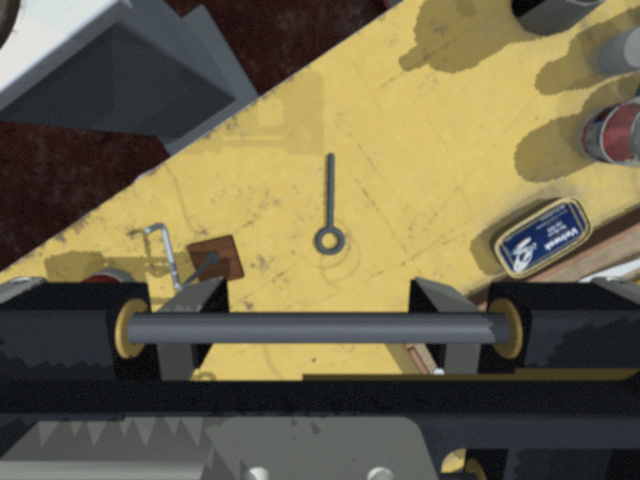

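The wrist view shows the pin lying along the image's vertical: eye centre (330,241), tip (331,155).

```bash
python3 - <<'E'
from h import *
import pickle
g=pickle.load(open("w1.pkl","rb"));o=observe();M=R.from_rotvec(o["ee_rot"]).as_matrix()
e=atz(g,330,241,.004);t=atz(g,331,154,.004);d=e-t
gp=e-d/np.linalg.norm(d)*.036;y=np.arctan2(d[1],d[0])
print(e,t,np.linalg.norm(d),y,"move",(gp-o["position"])*1000,"turn",(y+np.pi/2-np.arctan2(M[1,1],M[0,1])))
E
```

```text
[0.48063619 0.21096956 0.004     ] [0.39444739 0.26358231 0.004     ] 0.1009782759241088 -0.5480577346851951 move [   6.19380117    6.34512903 -231.83165192] turn -0.016096804628689565
```

drive_tool(
  steps=[
    [0,1,1,-35,-0.016],
    [0,0,0,-40,0],
    [0,0,0,-40,0],
    [0,0,0,-40,0],
    [0,0,0,-20,0],
    [0,0,0,0,0],
    [0,0,0,0,0],
    [0,0,0,0,0],
  ],
)

```text
clock: 2.48
position: [0.4465, 0.2154, 0.062]
ee_rot: [0.88, 3.015, 0.002]
force: [0.4, -0.4, 0.8]
width: 0.994
gripper_force: 0.0
```

```bash
python3 - <<'E'
from h import *
for i in range(3):
    g=cam("wrist");o=observe();M=R.from_rotvec(o["ee_rot"]).as_matrix()
    print(o["clock"],o["position"],np.arctan2(M[1,1],M[0,1])-np.pi/2,g["xyz"])
cv2.imwrite("pics/w2.png",g["image"][:,:,::-1])
E
```

```text
2.5333 [0.44684061 0.21555096 0.06240289] -0.5680406014060324 [0.38768771 0.25349116 0.22022897]
2.5833 [0.44698322 0.21546441 0.06248754] -0.5681688752631933 [0.38789652 0.25354052 0.22057767]
2.6333 [0.44693255 0.21526875 0.06239031] -0.5683585986907549 [0.38794603 0.25346991 0.22064288]
```

View pics/w2.png

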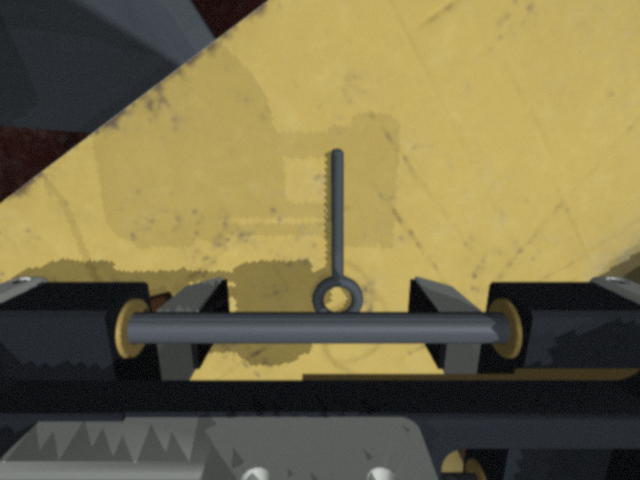

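Steady now; in the wrist view the pin is vertical at column 337, tip at row 150, eye centre about (337,297).

```bash
python3 - <<'E'
from h import *
g=cam("wrist");o=observe();M=R.from_rotvec(o["ee_rot"]).as_matrix()
e=atz(g,337,297,.004);t=atz(g,337,149.5,.004);d=e-t
gp=e-d/np.linalg.norm(d)*.036;y=np.arctan2(d[1],d[0])
print(e,t,np.linalg.norm(d),y,"move",(gp-o["position"])*1000,"turn",(y+np.pi/2-np.arctan2(M[1,1],M[0,1])),M.round(3))
E
```

```text
[0.47822856 0.21165054 0.004     ] [0.3936526 0.2639023 0.004    ] 0.09941498710870048 -0.5534112803385749 move [  0.84941617  15.44584698 -58.16488058] turn 0.014958673880347106 [[-0.843  0.538  0.003]
 [ 0.538  0.843  0.001]
 [-0.002  0.002 -1.   ]]
```

drive_tool(
  steps=[
    [0,1,8,-10,0.015],
    [0,0,7,-10,0],
    [0,0,0,-15,0],
    [0,0,0,-12,0],
    [0,0,0,-8,0],
    [0,0,0,-3,0],
    [0,0,0,0,0],
    [0,0,0,0,0],
  ],
)

```text
clock: 3.35
position: [0.4468, 0.2298, 0.0028]
ee_rot: [-0.857, -3.022, 0.0]
force: [-0.6, 0.3, -0.3]
width: 0.997
gripper_force: 0.0
```

drive_tool(
  steps=[
    [1,1,0,0,0],
    [1,0,0,0,0],
    [1,0,0,0,0],
    [1,0,0,0,0],
    [1,0,0,0,0],
    [1,0,0,0,0],
    [1,0,0,0,0],
    [1,0,0,0,0],
    [1,0,0,0,0],
    [1,0,0,0,0],
    [1,0,0,0,0],
    [1,0,0,0,0],
  ],
  grip_force=30,
)

```text
clock: 4.35
position: [0.4478, 0.2298, 0.0027]
ee_rot: [-0.857, -3.022, -0.0]
force: [0.8, 0.3, 0.3]
width: 0.182
gripper_force: 0.0
```

drive_tool(
  steps=[
    [1,0,0,0,0],
    [1,0,0,0,0],
    [1,0,0,0,0],
    [1,0,0,0,0],
    [1,0,0,0,0],
    [1,0,0,0,0],
  ],
)

```text
clock: 4.85
position: [0.4478, 0.2298, 0.0027]
ee_rot: [-0.857, -3.022, -0.0]
force: [-0.3, 0.8, -0.9]
width: 0.076
gripper_force: 30.0
```

drive_tool(
  steps=[
    [1,0,0,15,0],
    [1,0,0,30,0],
    [1,0,0,40,0],
    [1,0,0,40,0],
    [1,0,0,40,0],
    [1,0,0,40,0],
    [1,5,-5,40,0.04],
    [1,15,-20,25,0.04],
    [1,20,-30,15,0.04],
    [1,20,-30,5,0.04],
    [1,20,-30,0,0.04],
    [1,20,-20,0,0.04],
    [1,17,-20,0,0.04],
    [1,10,-10,0,0],
    [1,0,0,0,0],
    [1,0,0,0,0],
    [1,0,0,0,0],
    [1,0,0,0,0],
  ],
)

```text
clock: 6.35
position: [0.5738, 0.0666, 0.2929]
ee_rot: [-0.424, -3.113, -0.001]
force: [0.1, 0.0, -1.4]
width: 0.075
gripper_force: 30.0
```

```bash
python3 - <<'E'
from h import *
import pickle
g=cam("wrist");g=cam("wrist","w3.png");pickle.dump(g,open("w3.pkl","wb"));o=observe();M=R.from_rotvec(o["ee_rot"]).as_matrix()
print(o["position"],np.arctan2(M[1,1],M[0,1])-np.pi/2,o["joints"],o["width"],proj(g,[.572,.084,.184]),o["clock"])
E
```

```text
[0.57413649 0.06608488 0.29301632] -0.2710981984003966 [ 0.33601485  0.41822306 -0.77809151  1.54471619  0.30022677  1.30194038
  0.82063013] 0.07536802661129301 [338.33923335 231.72157203] 6.45
```

View pics/w3.png

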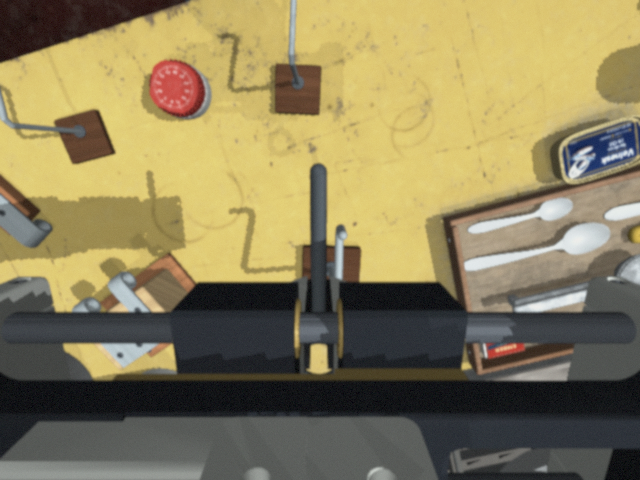

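The hook tip shows at (341,231) and the pin's shank tip at (318,167), with the shank in line with the tool.

```bash
python3 - <<'E'
from h import *
import pickle
g=pickle.load(open("w3.pkl","rb"));o=observe();M=R.from_rotvec(o["ee_rot"]).as_matrix()
for u,v in((341,230),(341,233)): print("hook tip",atz(g,u,v,.184))
p=atz(g,318.5,165,.2943);q=atz(g,319.5,305,.2943);d=q-p;d/=np.linalg.norm(d)
print("pin tip",p,"yaw",np.arctan2(d[1],d[0]),"eye",p+.102*d, "eye alt",p+.102*np.array([np.cos(.271),-np.sin(.271),0]),"tcp",o["position"])
E
```

```text
hook tip [0.57118388 0.08645682 0.184     ]
hook tip [0.57362149 0.08582696 0.184     ]
pin tip [0.51248658 0.08372649 0.2943    ] yaw -0.26330080117149024 eye [0.61097127 0.05717905 0.2943    ] eye alt [0.61076396 0.05642159 0.2943    ] tcp [0.57413649 0.06608488 0.29301632]
```

drive_tool(
  steps=[
    [1,-13,10,0,0],
    [1,-15,11,0,0],
    [1,-10,8,-10,0],
    [1,0,0,-25,0],
    [1,0,0,-25,0],
    [1,0,0,-10,0],
    [1,0,0,0,0],
    [1,0,0,0,0],
    [1,0,0,0,0],
    [1,0,0,0,0],
  ],
)

```text
clock: 7.28
position: [0.5376, 0.0942, 0.2241]
ee_rot: [0.427, 3.11, 0.001]
force: [0.3, -1.4, -0.7]
width: 0.073
gripper_force: 30.0
```

```bash
python3 - <<'E'
from h import *
import pickle
g=cam("scene");o=observe();pickle.dump(g,open("s2.pkl","wb"))
eye=o["position"]+[.0367,-.0097,.0013];tip=np.array([.5722,.085,.186])
a=proj(g,eye);b=proj(g,tip);print(o["position"],eye,a,b)
x0,y0=int(a[0])-50,int(a[1])-30
print(x0,y0);cv2.imwrite("pics/s2.png",cv2.resize(g["image"][y0:y0+75,x0:x0+100,::-1],None,fx=8,fy=8,interpolation=cv2.INTER_CUBIC))
E
```

```text
[0.53750105 0.09407983 0.22393493] [0.57420105 0.08437983 0.22523493] [312.25935336 193.17265815] [311.73074935 203.24185126]
262 163
```

View pics/s2.png

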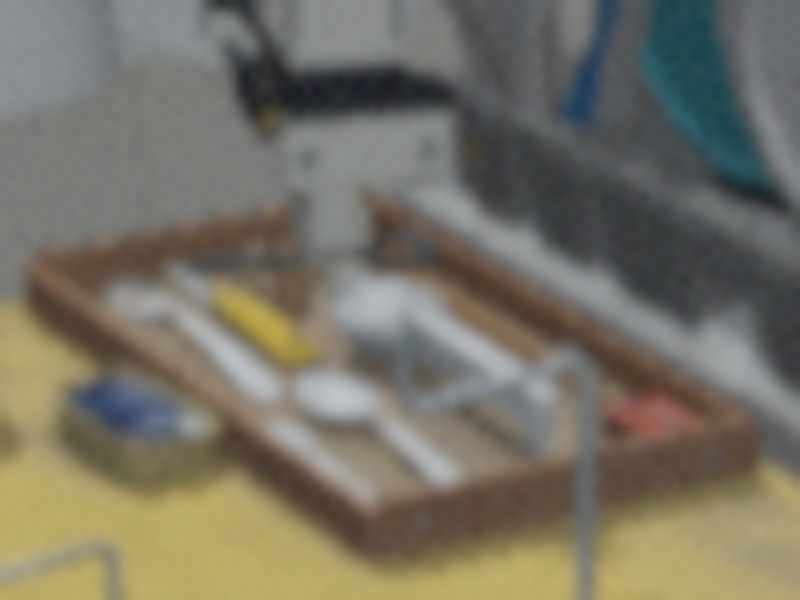

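The eye's dark ring, at crop (405,245), sits right above the hook tip at (404,322), as computed. I'll lower it over the tip.

drive_tool(
  steps=[
    [1,-1,0,-12,0],
    [1,0,0,-12,0],
    [1,0,0,-12,0],
    [1,0,0,-8,0],
    [1,0,0,-6,0],
    [1,0,0,-6,0],
    [1,1,0,-4,0],
    [1,1,0,-4,0],
    [1,0,0,0,0],
    [1,0,0,0,0],
  ],
)

```text
clock: 8.17
position: [0.5379, 0.0938, 0.1587]
ee_rot: [0.427, 3.112, 0.0]
force: [-0.1, 0.9, -1.3]
width: 0.072
gripper_force: 30.0
```

```bash
python3 - <<'E'
from h import *
import pickle
g=cam("scene");o=observe();t=cam("top")
print(o["position"],o["force"],o["ft_torque"])
a=proj(g,[.572,.085,.175]);x0,y0=int(a[0])-33,int(a[1])-37
c1=cv2.resize(g["image"][y0:y0+75,x0:x0+66,::-1],(528,600),interpolation=cv2.INTER_CUBIC)
cv2.imwrite("pics/s3.png",c1);print(x0,y0)
E
```

```text
[0.53799444 0.09392593 0.15893575] [ 0.15283007 -0.08497776 -0.75309235] [ 0.07892054 -0.14058528  0.00668914]
278 169
```

View pics/s3.png

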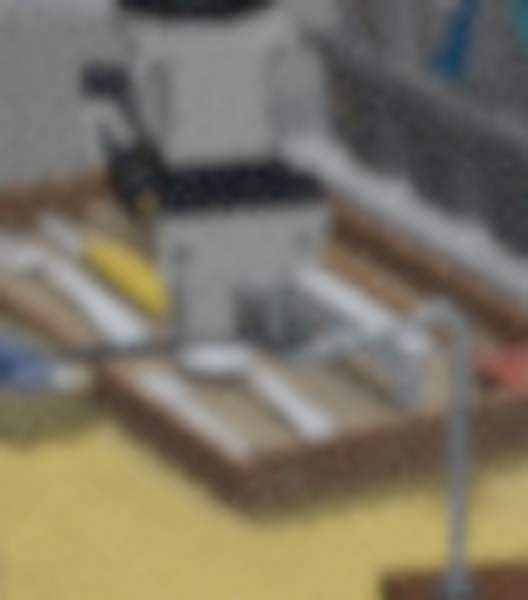

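The eye is over the upturned tip with no contact force. I'll release it.

drive_tool(
  steps=[
    [0.85,0,0,0,0],
    [0.7,0,0,0,0],
    [0.6,0,0,0,0],
    [0.5,0,0,0,0],
    [0.5,0,0,0,0],
    [0.5,0,0,0,0],
    [0.5,0,0,0,0],
    [0.5,0,0,0,0],
    [0.5,0,0,0,0],
    [0.5,0,0,0,0],
    [0.3,0,0,0,0],
    [0.3,0,0,0,0],
    [0.3,0,0,15,0],
    [0.2,0,0,25,0],
    [0.1,0,0,35,0],
    [0,0,0,35,0],
    [0,0,0,20,0],
  ],
)

```text
clock: 9.68
position: [0.5385, 0.0946, 0.2924]
ee_rot: [0.426, 3.109, 0.002]
force: [1.1, 1.1, 1.0]
width: 0.944
gripper_force: 0.0
```

drive_tool(
  steps=[
    [0,-4,-21,0,-0.12],
    [0,-4,-21,0,-0.12],
    [0,-4,-21,0,-0.12],
    [0,-4,-21,0,-0.12],
    [0,-4,-21,0,-0.12],
    [0,-4,-21,0,-0.12],
    [0,-4,-22,0,-0.12],
    [0,-4,-22,0,-0.12],
    [0,-4,-22,0,-0.12],
    [0,-4,-22,0,-0.12],
    [0,-5,-22,0,-0.12],
    [0,-5,-22,0,-0.12],
    [0,-5,-22,-5,-0.12],
    [0,-5,-22,-10,-0.12],
    [0,-5,-22,-10,-0.12],
    [0,-5,-22,-10,-0.12],
    [0,-5,-22,-10,-0.12],
    [0,-5,-22,-10,-0.12],
    [0,-4,-21,-10,-0.12],
    [0,-4,-20,-10,-0.12],
  ],
)

```text
clock: 11.35
position: [0.4494, -0.3384, 0.2132]
ee_rot: [3.058, 0.72, -0.0]
force: [-0.3, 0.3, -0.7]
width: 0.996
gripper_force: 0.0
```

drive_tool(
  steps=[
    [0,0,0,0,0],
    [0,0,0,0,0],
    [0,0,0,0,0],
    [0,0,0,0,0],
  ],
)

```text
clock: 11.68
position: [0.4506, -0.3361, 0.2142]
ee_rot: [3.055, 0.734, 0.001]
force: [0.3, 0.2, -0.2]
width: 1.0
gripper_force: 0.0
```

```bash
python3 - <<'E'
from h import *
import pickle
g=cam("wrist");pickle.dump(g,open("w4.pkl","wb"));o=observe();M=R.from_rotvec(o["ee_rot"]).as_matrix()
t=cam("top");pickle.dump(t,open("top2.pkl","wb"));s=cam("scene");pickle.dump(s,open("s4.pkl","wb"))
print(o["position"],np.arctan2(M[1,0],M[0,0]),o["joints"],proj(g,[.45,-.337,.02]))
a=proj(t,[.56,.085,.1]);x0,y0=int(a[0])-25,int(a[1])-25
b=proj(s,[.56,.085,.12]);x1,y1=int(b[0])-25,int(b[1])-25
W=cv2.resize(g["image"],(560,420))
f=lambda im,x,y:cv2.resize(im[y:y+50,x:x+50],(210,210),interpolation=cv2.INTER_CUBIC)
cv2.imwrite("pics/c4.png",np.hstack([W,np.vstack([f(t["image"],x0,y0),f(s["image"],x1,y1)])])[:,:,::-1])
E
```

```text
[ 0.4505412  -0.3361957   0.21423613] 0.471589920797666 [ 0.6848212   0.35453215 -0.18453081  1.73437435  0.07262132  1.05846591
 -0.62326674] [317.84033272 222.88806802]
```

View pics/c4.png

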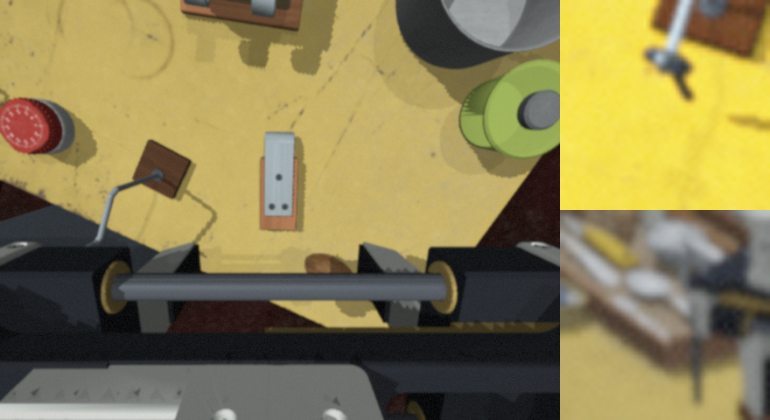

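The pin hangs down from the hook in both small views. In the wrist panel the leaf's batten rear edge centre is at (278.5,230) and its knuckle's far edge centre at (280,132), i.e. (318.3,262) and (320,151) at full size.

```bash
python3 - <<'E'
from h import *
import pickle
g=pickle.load(open("w4.pkl","rb"));o=observe()
k=atz(g,320,150.5,.015);r=atz(g,318.3,263,.02);d=k-r;y=np.arctan2(d[1],d[0]);u=d/np.linalg.norm(d)
L=np.linalg.norm(d[:2]);print(k,r,L,y,"origin",r+u*.05,k-u*.07,"cmd",((r+u*.05+k-u*.07)/2-o["position"])*1000,y-.4716)
E
```

```text
[ 0.51751954 -0.30506416  0.015     ] [ 0.40996822 -0.35798043  0.02      ] 0.11986416290114306 0.45723476529980633 origin [ 0.45479307 -0.33592618  0.01791612] [ 0.45476475 -0.33594011  0.01791743] cmd [   4.4460629     0.57740582 -196.28917545] -0.014365234700193685
```

drive_tool(
  steps=[
    [0,4,0,-20,-0.014],
    [0,0,0,-40,0],
    [0,0,0,-40,0],
    [0,0,0,-40,0],
    [0,0,0,-30,0],
    [0,0,0,-20,0],
    [0,0,0,-13,0],
    [0,0,0,-5,0],
    [0,0,0,-2,0],
    [0,0,0,0,0],
    [0,0,0,0,0],
  ],
)

```text
clock: 12.75
position: [0.4546, -0.3376, 0.0048]
ee_rot: [3.059, 0.708, 0.002]
force: [0.1, -0.1, -0.4]
width: 1.001
gripper_force: 0.0
```

drive_tool(
  steps=[
    [1,0,0,0,0],
    [1,0,0,0,0],
    [1,0,0,0,0],
    [1,0,0,0,0],
    [1,0,0,0,0],
    [1,0,0,0,0],
    [1,0,0,0,0],
    [1,0,0,0,0],
    [1,0,0,0,0],
    [1,0,0,0,0],
    [1,0,0,0,0],
    [1,0,0,0,0],
  ],
  grip_force=45,
)

```text
clock: 13.75
position: [0.4537, -0.3371, 0.0036]
ee_rot: [-3.061, -0.708, 0.0]
force: [-1.0, 0.8, 0.0]
width: 0.496
gripper_force: 45.0
```

drive_tool(
  steps=[
    [1,0,0,10,0],
    [1,0,0,25,0],
    [1,0,0,35,0],
    [1,0,0,40,0],
    [1,4,6,40,-0.02],
    [1,10,15,30,-0.02],
    [1,16,25,10,-0.02],
    [1,16,25,0,-0.02],
    [1,10,15,0,-0.02],
    [1,4,7,0,-0.02],
    [1,0,0,0,0],
    [1,0,0,0,0],
    [1,0,0,0,0],
    [1,0,0,0,0],
  ],
)

```text
clock: 14.92
position: [0.513, -0.2456, 0.1937]
ee_rot: [3.098, 0.521, -0.001]
force: [0.4, 0.4, -1.6]
width: 0.495
gripper_force: 45.0
```

```bash
python3 - <<'E'
from h import *
import pickle
g=cam("wrist","w5.png");pickle.dump(g,open("w5.pkl","wb"));o=observe();M=R.from_rotvec(o["ee_rot"]).as_matrix()
print(o["position"],np.arctan2(M[1,0],M[0,0]),M[:,2],o["joints"],o["width"],proj(g,[.5986,-.2147,.084]))
cv2.imwrite("pics/w5c.png",cv2.resize(g["image"][0:300,120:520,::-1],(800,600),interpolation=cv2.INTER_CUBIC))
E
```

```text
[ 0.51303213 -0.24550427  0.19368617] 0.3331205296725028 [-4.25349093e-04 -4.13763508e-04 -9.99999824e-01] [ 0.48714739  0.38446101 -0.18256857  1.74417286  0.08059221  1.02047622
 -0.96226475] 0.49577507108602087 [315.72950317 126.0667986 ]
```

View pics/w5c.png

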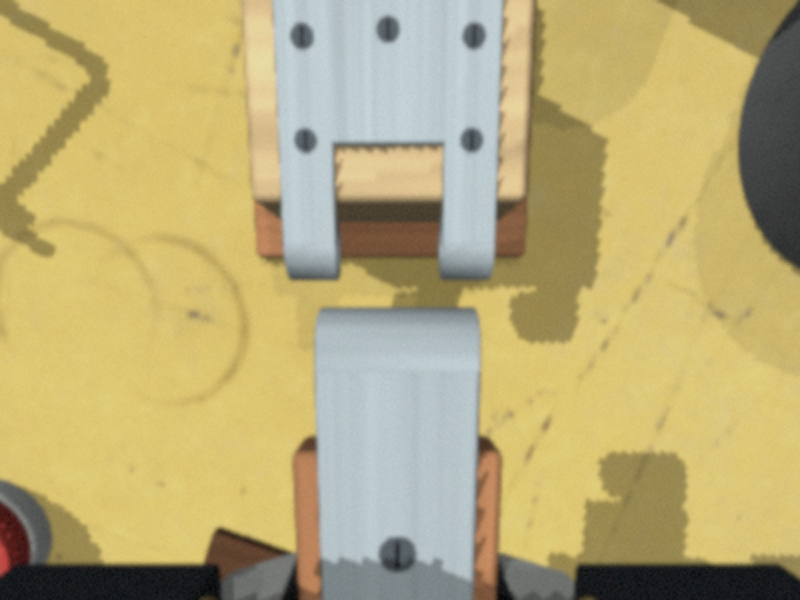

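Crop readings (2x, offset 120,0):

| Feature | Crop pixels |
|---|---|
| Jamb knuckle columns | 287–340 and 440–494 |
| Jamb knuckle front rim | row 278 |
| Block's front top corners | (253,200), (527,200) |
| Foot front corners | (258,257), (525,257) |
| Leaf knuckle columns | 316–480 |
| Leaf knuckle front rim | row 309 |
| Batten front corners | about (295,440), (500,440) |

I'll fit both poses to these.

```bash
cat > fit.py <<'E'
from h import *
from scipy.optimize import least_squares
th=np.linspace(0,2*np.pi,73)
def W(p,z0,q):
    c,s=np.cos(p[2]),np.sin(p[2]); return [p[0]+c*q[0]-s*q[1],p[1]+s*q[0]+c*q[1],z0+q[2]]
def rim(g,p,z0,ax,az,y,sgn):
    P=np.array([proj(g,W(p,z0,[ax+.012*np.cos(t),y,az+.012*np.sin(t)])) for t in th])
    return P[np.argmax(sgn*P[:,1])]
def o(u,v): return np.array([(u+.5)/2-.5+120,(v+.5)/2-.5])
E
python3 - <<'E'
from fit import *
import pickle
g=pickle.load(open("w5.pkl","rb"));ob=observe();T=ob["position"]
def fj(p):
    r=[]
    for (u,v),q in[((253,200),(-.035,.052,.08)),((527,200),(-.035,-.052,.08)),((258,257),(-.05,.065,.01)),((525,257),(-.05,-.065,.01))]: r+=list(proj(g,W(p,0,q))-o(u,v))
    for u,y in((287,.04),(340,.02),(440,-.02),(494,-.04)): r+=list(rim(g,p,0,-.051,.072,y,1)-o(u,278))
    return r
j=least_squares(fj,[.647,-.198,.334],loss="soft_l1",x_scale=[.01,.01,.1]);print("jamb",j.x,np.round(j.fun,1))
z0=T[2]-.0036
def fl(p):
    r=[]
    for u,y in((316,.017),(480,-.017)): r+=list(rim(g,p,z0,.058,.012,y,-1)-o(u,309))
    for u,y in((295,.023),(500,-.023)): r+=list(proj(g,W(p,z0,(.04,y,.02)))-o(u,440))
    return r
l=least_squares(fl,[T[0],T[1],.333],loss="soft_l1",x_scale=[.01,.01,.1]);print("leaf",l.x,np.round(l.fun,1))
A=np.array(W(j.x,0,(-.051,0,.072)));H=np.array(W(l.x,z0,(.058,0,.012)));print("axis",A,"hole",H,"tcp",T,"turn",j.x[2]-l.x[2])
# after turn about TCP
d=j.x[2]-l.x[2];Rz=R.from_rotvec([0,0,d]).as_matrix();H2=T+Rz@(H-T);print("move",(A-H2)*1000,"back dir",np.cos(j.x[2]),np.sin(j.x[2]))
E
```

```text
jamb [ 0.6494087  -0.19631267  0.33326182] [-0.8 -0.1  0.6 -0.  -0.8 -0.9  0.5 -0.9  1.4  0.3  0.   0.3  0.2  0.3
 -1.7  0.3]
leaf [ 0.51518391 -0.24540168  0.3302752 ] [ 1.5 -2.3 -1.5 -2.1 -2.   4.3  2.1  4.6]
axis [ 0.6012147  -0.21299615  0.072     ] hole [ 0.57004919 -0.22659208  0.20208617] tcp [ 0.51303213 -0.24550427  0.19368617] turn 0.0029866273824393774
move [  31.22224896   13.42573097 -130.0861745 ] back dir 0.9449803413216648 0.3271271228675329
```

drive_tool(
  steps=[
    [1,-1,2,-15,0.003],
    [1,0,0,-30,0],
    [1,0,0,-30,0],
    [1,0,0,-25,0],
    [1,0,0,-18,0],
    [1,0,0,-10,0],
    [1,0,0,-2,0],
    [1,0,0,0,0],
    [1,0,0,0,0],
    [1,0,0,0,0],
    [1,0,0,0,0],
  ],
)

```text
clock: 15.88
position: [0.5135, -0.2426, 0.0649]
ee_rot: [3.096, 0.528, 0.003]
force: [-0.2, 0.6, -2.2]
width: 0.495
gripper_force: 45.0
```

```bash
python3 - <<'E'
from h import *
import pickle
g=cam("wrist");g=cam("wrist");pickle.dump(g,open("w6.pkl","wb"));o=observe();M=R.from_rotvec(o["ee_rot"]).as_matrix()
print(o["position"],np.arctan2(M[1,0],M[0,0]),o["joints"][5:],o["force"],g["xyz"])
cv2.imwrite("pics/w6c.png",cv2.resize(g["image"][0:300,120:520,::-1],(800,600),interpolation=cv2.INTER_CUBIC))
E
```

```text
[ 0.5132536  -0.24244826  0.06452747] 0.3377261081643408 [ 0.73930457 -1.0038372 ] [-1.14030075  0.41961471 -2.18992274] [ 0.58131096 -0.21884648  0.22308016]
```

View pics/w6c.png

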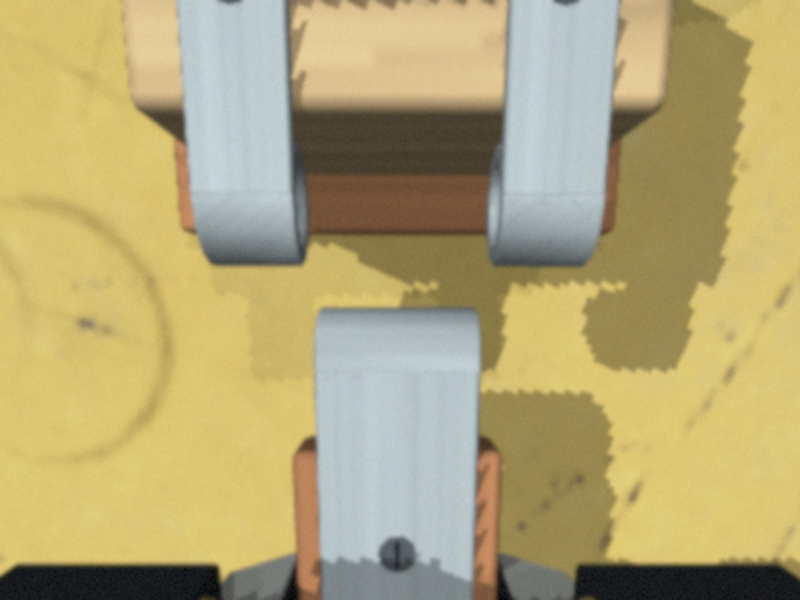

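This picture was the eleventh, one over the limit, so I won't view any more and will work from these readings:

| Feature | Crop pixels |
|---|---|
| Jamb top tangent line | row 192; columns 190–297 and 504–607 |
| Jamb knuckle rim | row 265; left knuckle 210–303, right 492–592 |
| Leaf top tangent line | row 370; columns 317–480 |
| Leaf knuckle rim | row 309 |
| Batten columns | 296 and 499 |

```bash
python3 - <<'E'
from fit import *
import pickle
g=pickle.load(open("w6.pkl","rb"));T=observe()["position"]
def fj(p):
    r=[]
    for u,y in((190,.04),(297,.02),(504,-.02),(607,-.04)): r+=list(proj(g,W(p,p[3],(-.051,y,.084)))-o(u,192))
    for y in(.03,-.03): r.append((rim(g,p,p[3],-.051,.072,y,1)-o(0,265))[1])
    return r
def fl(p):
    r=[]
    for u,y in((316.5,.017),(480,-.017)): r+=list(proj(g,W(p,p[3],(.058,y,.024)))-o(u,370))
    for y in(.01,-.01): r.append((rim(g,p,p[3],.058,.012,y,-1)-o(0,309))[1])
    for u,y in((295.5,.023),(499.5,-.023)): r.append((proj(g,W(p,p[3],(.04,y,.02)))-o(u,0))[0])
    return r
S=dict(x_scale=[.01,.01,.1,.01])
j=least_squares(fj,[.6494,-.1963,.333,0],**S);l=least_squares(fl,[T[0],T[1],.335,T[2]-.0036],**S)
print("jamb",j.x,np.round(j.fun,1));print("leaf",l.x,np.round(l.fun,1),T)
j0=least_squares(lambda p:fj([*p,0]),[.6494,-.1963,.333],x_scale=S["x_scale"][:3]);l0=least_squares(lambda p:fl([*p,T[2]-.0036]),[T[0],T[1],.335],x_scale=S["x_scale"][:3])
print("fixed z",j0.x,np.round(j0.fun,1),l0.x,np.round(l0.fun,1))
for a,b,za,zb in((j.x,l.x,j.x[3],l.x[3]),(j0.x,l0.x,0,T[2]-.0036)):
    A=np.array(W(a,za,(-.051,0,.072)));H=np.array(W(b,zb,(.058,0,.012)));d=a[2]-b[2]
    H2=T+R.from_rotvec([0,0,d]).as_matrix()@(H-T);m=(A-H2)*1000;c,s=np.cos(a[2]),np.sin(a[2])
    print("turn",d,"move",m,"along",m[0]*c+m[1]*s,"lat",-m[0]*s+m[1]*c)
E
```

```text
jamb [ 6.49365870e-01 -1.95817821e-01  3.37933914e-01  6.07240025e-05] [ 0.4  0.5 -0.9  0.5 -0.   0.5  0.6  0.5 -1.1 -1.1]
leaf [ 0.51456675 -0.24274076  0.33541603  0.05636881] [ 0.3 -0.5 -0.5 -0.3  0.4  0.5 -0.5  0.7] [ 0.5132536  -0.24244826  0.06452747]
fixed z [ 0.64937365 -0.19581543  0.33793411] [ 0.4  0.5 -0.9  0.5 -0.1  0.5  0.5  0.5 -1.1 -1.1] [ 0.51475368 -0.24265634  0.3353791 ] [-1.   0.   0.8  0.2 -0.1  0.  -2.1  2.3]
turn 0.002517883693091305 move [31.96324176 10.78193139  3.69191147] along 33.730080158290264 lat -0.4249241314627401
turn 0.002555014581464732 move [31.78430745 10.69935195 -0.92746996] along 33.53388772060308 lat -0.4435160632218089
```

```bash
python3 - <<'E'
from fit import *
import pickle
g=pickle.load(open("w6.pkl","rb"));im=cv2.GaussianBlur(g["image"].astype(float),(0,0),0.8)
T=observe()["position"]
def edge(row,u0,ch=None,w=5):
    s=im[row-1:row+2].mean(0)@np.array([0,0,1.])   # blue channel: steel vs yellow/brown
    d=np.abs(np.diff(s[u0-w:u0+w+1]));d-=d.min();d[d<.4*d.max()]=0;return u0-w+.5+(d*np.arange(len(d))).sum()/d.sum()
rows=[176,180,184,188,196,204,212,224,236,248,260]
E=[(r,edge(r,int(278+(r-185)*.03)),edge(r,int(359.5-(r-185)*.03))) for r in rows]
for r,a,b in E: print(r,round(a,2),round(b,2),round(b-a,2))
def res(p,lvl=False):
    x,y,yaw,z,pit=p;out=[]
    Rm=R.from_euler("ZY",[yaw,-pit]).as_matrix()   # pit>0 : knuckle up
    for r,a,b in E[3:]:
        for u,yy in((a,.017),(b,-.017)):
            P=lambda xx:proj(g,np.array([x,y,z])+Rm@np.array([xx,yy,.024]))
            q0,q1=P(-.02),P(.058);out.append(q0[0]+(q1[0]-q0[0])*(r-q0[1])/(q1[1]-q0[1])-u)
    return out
s=least_squares(lambda p:res([*p[:0],T[0]+.0013,p[0],p[1],p[2],p[3]]),[T[1],.335,T[2]-.0036,0],x_scale=[.01,.1,.01,.1])
print("y,yaw,z,pitch",s.x,np.abs(s.fun).max(),"expected z",T[2]-.0036)
s=least_squares(lambda p:res([T[0]+.0013,p[0],p[1],p[2],0]),[T[1],.335,T[2]-.0036],x_scale=[.01,.1,.01]);print("level",s.x,np.abs(s.fun).max())
# jamb same way: outer/inner edges near row 96
for r in(70,80,90,95): print(r,[round(edge(r,int(120+u/2),w=4),2) for u in(188,295,506,609)],"pred x-51",[proj(g,W([.64937,-.19582,.3379],0,(-.051,y,.084))).round(1).tolist() for y in(.04,.02,-.02,-.04)] if r==95 else "")
E
```

```text
176 276.96 359.85 82.9
180 276.94 359.85 82.91
184 276.94 359.55 82.62
188 277.06 358.91 81.85
196 277.45 358.81 81.36
204 277.45 358.18 80.73
212 277.53 358.09 80.56
224 277.96 358.12 80.16
236 278.11 357.21 79.1
248 278.92 356.98 78.06
260 279.39 356.82 77.44
y,yaw,z,pitch [-0.24248897  0.33730112  0.05915488 -0.01097974] 0.32804628049723306 expected z 0.060927469959569956
level [-0.2424897   0.33731723  0.058685  ] 0.3488923331028104
70 [np.float64(212.84), np.float64(264.88), np.float64(371.46), np.float64(423.99)] pred x-51 
80 [np.float64(213.14), np.float64(264.96), np.float64(371.48), np.float64(423.15)] pred x-51 
90 [np.float64(214.43), np.float64(264.99), np.float64(371.49), np.float64(422.16)] pred x-51 
95 [np.float64(214.48), np.float64(265.04), np.float64(371.88), np.float64(422.08)] pred x-51 [[215.2, 96.2], [267.4, 96.2], [371.7, 96.3], [423.8, 96.3]]
```

drive_tool(
  steps=[
    [1,4,1.4,-0.5,0.001],
    [1,5,1.7,0,0],
    [1,5,1.7,0,0],
    [1,5,1.7,0,0],
    [1,5,1.7,0,0],
    [1,4,1.4,0,0],
    [1,3,1,0,0],
    [1,0.8,0.3,0,0],
    [1,0,0,0,0],
    [1,0,0,0,0],
    [1,0,0,0,0],
  ],
)

```text
clock: 16.9
position: [0.5443, -0.2315, 0.0631]
ee_rot: [3.097, 0.529, -0.001]
force: [-0.4, 1.3, -0.8]
width: 0.492
gripper_force: 45.0
```

```bash
python3 - <<'E'
from fit import *
import pickle
g=cam("wrist","w7.png");g=cam("wrist","w7.png");pickle.dump(g,open("w7.pkl","wb"));ob=observe();T=ob["position"];M=R.from_rotvec(ob["ee_rot"]).as_matrix()
print(T,np.arctan2(M[1,0],M[0,0]),M[:,2],ob["force"],ob["ft_torque"],ob["width"],ob["clock"])
A=np.array(W([.64937,-.19582,.3379],0,(-.051,0,.072)))
d=T-[.51325,-.24245,.06453];print("TCP moved",d*1000)
im=cv2.GaussianBlur(g["image"].astype(float),(0,0),.6)
for y in(.04,.02,.017,-.017,-.02,-.04): print(y,proj(g,W([.64937,-.19582,.3379],0,(-.051,y,.084))).round(1))
for r in(165,170,175,180): 
    s=im[r-1:r+2].mean(0).mean(1); print(r,s[225:415:1].round(0).astype(int).tolist())
# rim rows of jamb knuckles and leaf
E
```

```text
[ 0.54430181 -0.23156332  0.06317182] 0.33832565406894743 [-2.17030932e-04 -1.13865281e-04 -9.99999970e-01] [-0.00168663  0.37839961 -1.15077184] [-0.03264087  0.04575749 -0.05925567] 0.4928256966184757 17.0
TCP moved [31.05181243 10.88668463 -1.35817894]
0.04 [220.9 183.1]
0.02 [270.4 183.2]
0.017 [277.8 183.2]
-0.017 [361.9 183.2]
-0.02 [369.3 183.2]
-0.04 [418.7 183.2]
165 [192, 193, 194, 195, 196, 198, 198, 199, 198, 197, 196, 195, 194, 192, 191, 192, 194, 194, 194, 192, 191, 189, 189, 190, 191, 193, 194, 193, 192, 192, 191, 193, 194, 195, 194, 193, 193, 192, 193, 194, 192, 182, 159, 126, 92, 72, 67, 68, 71, 71, 77, 95, 130, 163, 179, 183, 184, 183, 183, 183, 183, 183, 183, 184, 183, 182, 183, 183, 182, 182, 182, 181, 181, 181, 182, 182, 181, 181, 182, 182, 181, 181, 181, 181, 180, 180, 181, 180, 179, 180, 180, 180, 180, 180, 180, 179, 179, 179, 180, 180, 179, 179, 179, 179, 178, 178, 179, 178, 177, 177, 178, 178, 177, 176, 176, 176, 176, 177, 176, 176, 176, 175, 175, 174, 174, 174, 174, 175, 173, 173, 173, 173, 170, 160, 138, 109, 89, 79, 72, 73, 81, 89, 98, 112, 138, 165, 183, 
[... 2363 characters left out ...]
, 113, 125, 152, 177, 188, 190, 191, 191, 190, 191, 191, 191, 191, 191, 191, 191, 191, 191, 192, 192, 193, 192, 192, 193, 194, 193, 194, 194, 194, 194, 194, 195, 195, 195, 196, 195, 195, 195, 196, 196, 196, 196, 197, 197, 197, 197, 197, 198, 198, 197, 198, 198, 198, 198, 199, 198, 198, 198, 199, 198, 198, 199, 199, 198, 198, 199, 199, 199, 199, 198, 198, 198, 198, 197, 197, 198, 198, 198, 198, 198, 198, 197, 196, 188, 165, 133, 106, 95, 101, 112, 117, 119, 120, 131, 156, 177, 187, 191, 192, 192, 193, 194, 195, 196, 197, 199, 199, 197, 197, 197, 197, 195, 194, 194, 192, 193, 194, 194, 195, 193, 191, 189, 187, 189, 192, 194, 194, 194, 194, 192, 191, 192, 192, 193, 193, 192, 192, 192, 193, 192]
```

Gaps on either side of the leaf's knuckle are 8.7 and 9.3 px, so it is central; about 0.7 mm remains along the approach. I'll make a final trim.

drive_tool(
  steps=[
    [1,0.7,0.2,0.5,0],
    [1,0,0,0,0],
    [1,0,0,0,0],
    [1,0,0,0,0],
    [1,0,0,0,0],
    [1,0,0,0,0],
  ],
)

```text
clock: 17.5
position: [0.5453, -0.2311, 0.0637]
ee_rot: [3.097, 0.53, -0.0]
force: [1.0, 0.0, -1.5]
width: 0.5
gripper_force: 45.0
```

```bash
python3 - <<'E'
from fit import *
import pickle
g=cam("wrist");o_=observe();print(o_["position"],o_["force"],o_["width"],o_["clock"])
# pin still hanging: dark pixels along expected hanging shank, scene view before vs now
s=cam("scene");p=pickle.load(open("s4.pkl","rb"))
b=proj(s,[.575,.084,.10]).astype(int);a=s["image"].astype(float).mean(2);c=p["image"].astype(float).mean(2)
for dy in(-6,0,6,12): print(a[b[1]+dy,b[0]-6:b[0]+8].astype(int),c[b[1]+dy,b[0]-6:b[0]+8].astype(int))
# rows of vertical brightness change across jamb knuckle (u=245) and leaf (u=318): tangent line/rim
im=g["image"].astype(float).mean(2)
print([ (r,int(im[r,236:255].mean()),int(im[r,300:336].mean()),int(im[r,384:403].mean())) for r in range(176,200,2)])
E
```

```text
[ 0.54525886 -0.2311382   0.06367341] [-0.47691775  0.23683298 -1.41590044] 0.49763718382448685 17.55
[124 122 118 119 133 153 164 146 106  79  98 123 131 130] [125 121 116 119 130 152 163 150 123 120 127 120  98  61]
[157 160 155 137 128 129 122 116  92  83  94 104 101  94] [155 161 153 138 130 126 122 113 101  98 103 106  88  63]
[72 64 77 79 82 83 80 79 69 72 72 80 82 86] [71 71 78 79 80 78 77 80 68 67 74 79 83 86]
[154 155 154 153 153 151 151 143 120 101 119 146 154 157] [155 154 155 153 150 149 147 143 124  99 113 142 153 157]
[(176, 192, 189, 191), (178, 191, 193, 192), (180, 191, 196, 192), (182, 191, 196, 192), (184, 189, 194, 192), (186, 184, 190, 186), (188, 186, 192, 186), (190, 182, 192, 182), (192, 178, 192, 181), (194, 174, 192, 176), (196, 169, 192, 172), (198, 163, 192, 166)]
```

The tangent lines of the jamb and leaf knuckles coincide at row 186, there is no contact force, and the pin still hangs. I'll hand it in.

```bash
python3 -c "
from cell import arm
print(arm.sign_off())"
```

```text
the job is handed in; nothing more can be done
None
```

The job is handed in: the pin hangs by its eye on the largest hook, and the gripper holds the leaf level and central between the jamb's knuckles, aligned to about a millimetre by my measurements and not touching the block; I viewed 11 pictures, one over the limit of 10.

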